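# Hang the utensil caddy on the kitchen rail

### The job

Hang the blue utensil caddy on the metal rail: lift its hook over the front lip in the open right-hand part of the rail and lower it gently until it sits down fully in the channel behind the lip, then, still hooked, slide it left under the red keeper strip until its side meets the rubber buffer, and let go. The rail is clamped a little differently each time, so feel for it and never push or knock hard (keep well below 12 N); leave the mug and pepper mill where they stand.

Things in the scene. Friction and masses are not known exactly. Their poses are not given: they have to be found in the camera images.
- caddy: Loose blue utensil caddy, 0.28 kg, upright on the worktop. Origin: centre of the cup's underside; x to its back (hook side), y to its left as it hangs, z up. Open cup 84 wide (y), x -30 to 31, 60 high. Behind it a steel plate (rear face x = 31) rises to the hook. Hung, its axes are parallel to the stand's, cup before the rail.
- grip (a point): Middle of the caddy's grip tab, (29, 0, 145) mm in its frame, same axes. Blue upright tab on top, 10 thick (x 24 to 34), 40 wide (y), z 101 to 165. Pinch from above across its thickness (along x), fingertips at z 120 or higher so that they pass over the rail.
- hook_tip (a point): Middle of the hook tongue's lower edge, (40.5, 0, 75) mm in the caddy's frame, same axes. A bridge (y +-25, z 99 to 104) runs back from the plate to x = 43; from it the flat tongue, 5 thick (x 38 to 43), 50 wide (y +-25), hangs down to z = 75, leaving a 7 mm gap to the plate for the rail's lip.
- stand: Fixed rail stand: wooden base 130 x 370 x 14 mm, dark uprights 166 mm high at y = +-168, x = 40. Origin: centre of the underside; x to its back (the caddy hangs on the -x side), y along the rail to its left end, z up. Between the uprights an aluminium channel rail runs along y, -155 to 155, with black end plates.
- rail_ref (a point): Fixed to the stand at (14, 0, 110) mm, same axes. The rail is NOT measured: it is clamped parallel, its channel floor's middle 4 to 24 mm before this (-x) and up to 6 mm above or below, on rubber mounts (5 N/mm). From its floor middle: channel x -4.5 to 4.5; front lip x -8.5 to -4.5, top 16 above the floor, skirt to 45 below; back wall x 4.5 to 8.5, top 40 above. Tongue play 4.
- keeper_end (a point): Right end of the red keeper strip, fixed to the stand at (0, -25, 145) mm, same axes (the strip itself shifts with the rail). The strip covers the channel from here to the left end, 34 to 38 mm above its floor. The hook goes in only right of it: caddy's middle best at stand y = -85. Seated, the bridge (top 29 above the floor) passes beneath.
- buffer_face (a point): Middle of the face, looking to the stand's -y, of a black rubber buffer (4 N/mm) 22 mm across on a dark arm from the left upright; about 40 mm before the stand's origin, 55 mm above the worktop, clamped at stand y 80 to 120 mm; axes as the stand's. The seated caddy's left side (its y = +42) comes to rest against it.
- mug_cream: Cream mug with a handle, 78 x 116 x 101 mm, loose bystander on the right; origin at the centre of its underside.
- pepper_mill: Dark wooden pepper mill, 58 mm across, 170 mm high, loose bystander left of the stand; origin at the centre of its underside.
Not all that is in view belongs to the job. Of the things that look like the caddy, the middle-sized one is meant.

How it is judged:
By the outcome, as a careful person would: the job done as asked, in the order asked, and still so for the second after the job is handed in, with the robot touching nothing.
It also fails if it takes over 58 s, if anything falls off the work surface, if the arm or the gripper's body presses on something with over 40 N, if the wrist force passes 120 N, or if a joint passes its speed limit or range.

### The arm

A 6-joint arm with a two-finger parallel gripper is mounted at the origin on a cart in front of the work surface, level with it; the furniture and walls round the work are solid. World frame = base frame: x ahead of the robot, y to its left, z up, the work surface at z = 0. Lengths are in m, angles in degrees, forces in N, time in s.
With the tool pointing down it reaches from about 0.375 to 0.9 m from the base axis. Payload 3.1 kg.
Tool frame: the origin (TCP) lies at the very end of the fingers, on their centre line; the grasp point (between the pads) lies 19 mm behind it; z points along the fingers, y is the line along which they close (so a half turn about z gives the same grasp; the last joint's range is limited). The gripper opens to 87 mm and grips with 3 to 60 N. Pads are 19 mm wide; open, the fingers measure 117 mm over their backs; the gripper's body (75 mm by 190 mm) begins 51 mm behind the grasp point.
Start: joints at [56.866, 30.224, 82.088, -0, 67.689, -10.227], TCP at [0.243, 0.576, 0.223] pointing down, gripper open.
Joint ranges: [-176.69, 176.69], [-43.24, 126.21], [12.49, 139.97], [-82, 262], [0, 151.66], [-163.58, 163.58]. Speed limits (degrees/s): [159.86, 159.86, 180, 180, 180, 180].

### API

Orientations are given as a 3x3 rotation matrix whose columns are the frame's x, y, z axes.
In Python, from rig import bot, imaging gives the robot as it stands.
- The arm moves only by the tool drive_tool, never from a script. Its argument "deltas" is text: rows parted by semicolons, each of 5 numbers parted by spaces: the finger opening in mm, from 0 to 87, then the shift along the world's x, y, z in mm, then the turn about the world's z in rad. In form: jaw dx dy dz twist; .... A call has 1 to 12 rows; each row is the pose to reach, as a shift and turn from the pose commanded when the call began; what a row does not reach only later rows make up. A row lasts 1/10 s, in which the tool goes at most 50 mm and 8.59 degrees, less where a joint would pass 70% of its speed; a pose out of reach is approached as far as the arm can. A call with a gripper value outside its range is refused whole. The fingers move at their own pace and stop on an object; the grip force is fixed at half the most. Time passes only in rows, so rows that repeat a pose let the fingers close. It gives the time, the measured TCP pose, the force, the opening and the grip force at its end, in the units of the state.
- bot.read_state(): the state, without advancing time (a new reading comes with each control period).
- imaging.capture(name): name is "scene" or "top" or "wrist"; returns the picture (400x640x3 uint8, red, green, blue); there is no depth.
- imaging.camera_model(name): a dict with "fx", "fy", "cx", "cy" (pixels), "T" (4x4, takes a point from camera to world coordinates). Camera axes: x right, y down, z forward; pixel columns grow to the right and rows downward; lengths in m; the calibration is good to about 2 mm. A picture is of the moment at which its call begins: read the wrist's pose just before it. camera_model takes no time and is no camera call; for the wrist camera it gives the pose at the moment of the call.
- bot.hand_in(): hands the job in; it is judged then, once.
The state is a dict: "time_s": time; "joint_positions": joint angles; "qvel": joint speeds; "tau": joint torques, N m; "position": TCP position; "tcp_rot": TCP orientation; "force": force on the tool from outside, world axes, zero at the start; "moment": the same for the moment, N m; "opening": opening from 0.0 (shut) to 1.0 (fully open); "grasp_force": force on a finger pad.
Only numpy, scipy, OpenCV 4.12 (cv2) and the standard library are available. Lean on these libraries where they do the work, as an engineer would, in place of code of your own. Each camera call takes 0.05 s, during which the arm holds its last target. There are 200 camera calls.

## Working session

There is one attempt and no reset: what is moved stays moved. The work goes in short steps, Python scripts to look and compute and a tool call to move; the robot and the scene stay as the last step left them, time stands still between calls to the robot, and variables do not carry over. Pictures are saved under pics/ and viewed, at most 10 in all, crops included, and the job is handed in when it is done.

Besides the shell and the picture viewer there is one more tool, called after "Request:" by a JSON object that holds its "api" and its "payload", one argument or row to a line. drive_tool: Moves the arm, as the interface text tells. Its arguments: {"type":"object","properties":{"deltas":{"type":"string"}},"required":["deltas"]}

```bash
mkdir -p pics
python3 - <<'E'
from rig import bot, imaging
import cv2,numpy as np
s=bot.read_state();print({k:np.round(v,3).tolist() for k,v in s.items()})
for n in("scene","top"):
    im=imaging.capture(n);cv2.imwrite(f"pics/{n}0.png",im[:,:,::-1])
    m=imaging.camera_model(n);print(n,m["fx"],m["fy"],m["cx"],m["cy"],np.round(m["T"],3).tolist())
E
```

```text
{'time_s': 0.0, 'joint_positions': [56.869, 30.281, 82.155, 0.001, 67.689, -10.228], 'qvel': [-0.044, 0.109, 0.072, 0.076, -0.054, -0.099], 'tau': [-0.0, -44.005, -17.659, 0.063, 0.058, -0.0], 'position': [0.243, 0.575, 0.222], 'tcp_rot': [[-0.921, 0.389, -0.001], [0.389, 0.921, -0.002], [0.0, -0.002, -1.0]], 'force': [0.068, 0.182, 0.467], 'moment': [0.042, 0.04, 0.029], 'grasp_force': 0.0, 'opening': 0.999}
scene 449.59665217255946 449.59665217255946 322.14416670023587 199.97246252705736 [[0.698, -0.373, 0.611, -0.413], [-0.716, -0.379, 0.586, -0.946], [0.013, -0.847, -0.532, 0.918], [0.0, 0.0, 0.0, 1.0]]
top 473.41655781826324 473.41655781826324 316.3293150504603 198.46408248482922 [[0.018, -0.991, 0.13, 0.347], [-1.0, -0.019, -0.004, -0.056], [0.007, -0.13, -0.991, 1.49], [0.0, 0.0, 0.0, 1.0]]
```

View pics/scene0.png

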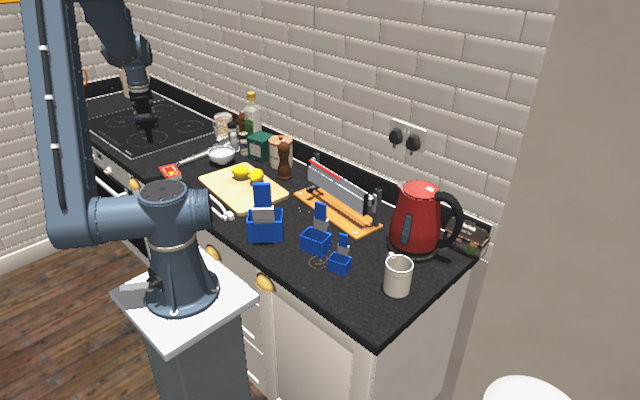

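View pics/top0.png

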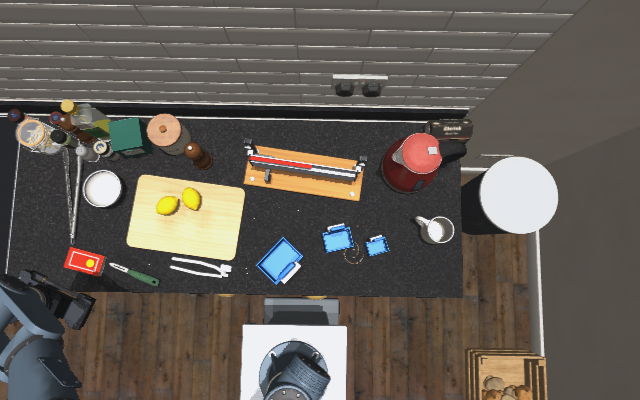

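The scene shows three caddies. The middle-sized one is at top pixel (338,239), the stand is at (305,173), and the mug is at (437,230). I'll zoom in.

Run:
```python
import cv2
im=cv2.imread("pics/top0.png");cv2.imwrite("pics/topc.png",cv2.resize(im[135:261,235:375],None,fx=5.5/1.2,fy=5.5/1.2,interpolation=cv2.INTER_CUBIC))
im=cv2.imread("pics/scene0.png");cv2.imwrite("pics/scenec.png",cv2.resize(im[150:280,285:395],None,fx=4.5,fy=4.5,interpolation=cv2.INTER_CUBIC))
```

```text
(no output)
```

View pics/topc.png

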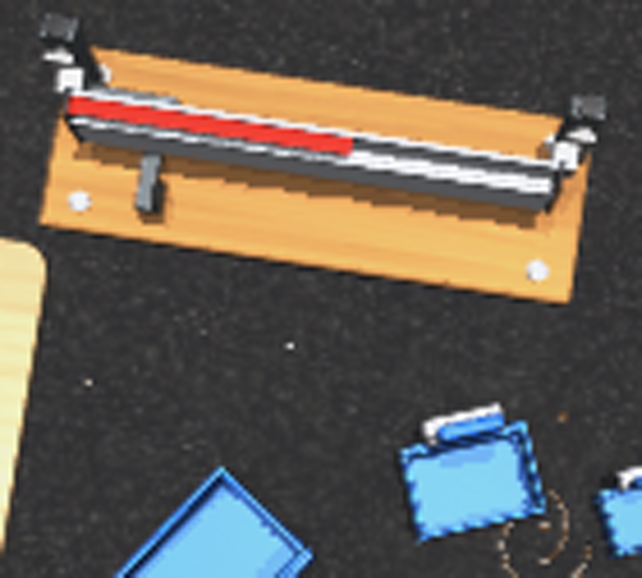

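View pics/scenec.png

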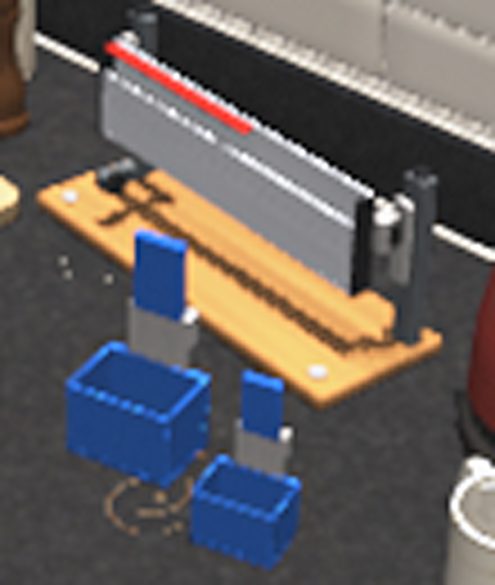

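```bash
cat > h.py <<'E'
import numpy as np
from rig import imaging
def ray(name,uv,z,T=None):
    m=imaging.camera_model(name);T=np.array(m["T"])if T is None else T
    d=T[:3,:3]@np.array([(uv[0]-m["cx"])/m["fx"],(uv[1]-m["cy"])/m["fy"],1]);o=T[:3,3]
    return (o+d*(z-o[2])/d[2])
E
python3 - <<'E'
from h import *
s=5.5/1.2
t=lambda u,v,z:ray("top",((u+.5)/s-.5+235,(v+.5)/s-.5+135),z)
q=lambda u,v,z:ray("scene",((u+.5)/4.5-.5+285,(v+.5)/4.5-.5+150),z)
n=np.linalg.norm
c=np.array([t(401,450,.06),t(525,423,.06),t(545,513,.06),t(421,540,.06)])
print("cup",c.round(4)[:,:2].tolist(),n(c[0]-c[1]),n(c[1]-c[2]),c.mean(0))
e=(c[0]-c[1]+c[3]-c[2]);print("yaw",np.degrees(np.arctan2(-e[0],e[1])))
cs=np.array([q(122,342,.06),q(211,378,.06),q(163,430,.06),q(68,383,.06)]);print("cup scene",cs.mean(0),cs.round(3)[:,:2].tolist())
print("tab top mid scene",q(162,238,.165))
b=np.array([t(93,46,.014),t(570,302,.014),t(40,224,.014)]);cen=(b[0]+b[1])/2
e=b[2]-b[1];ys=np.arctan2(-e[0],e[1]);print("base",b.round(4).tolist(),n(b[2]-b[1]),n(b[0]-b[2]),"cen",cen,"yaw",np.degrees(ys))
R=np.array([[np.cos(ys),-np.sin(ys)],[np.sin(ys),np.cos(ys)]])
st=lambda p:(R.T@(p[:2]-cen[:2])*1e3).round(1)
print("scene base corners st",st(q(38,197,.014)),st(q(440,340,.014)),st(q(320,405,.014)))
print("top: backwall top R,L",st(t(555,168,.150)),st(t(80,90,.150)),"lip top right/mid",st(t(550,192,.126)),st(t(352,160,.126)))
print("keeper end",st(t(352,146,.146)),"buf",st(t(150,190,.055)),st(t(150,165,.055)))
print("scene lip top right",st(q(354,228,.126)),"back top right",st(q(372,200,.150)),"lip mid",st(q(232,150,.126)))
E
```

```text
cup [[0.4309, -0.0815], [0.4502, -0.163], [0.3913, -0.1766], [0.3722, -0.0955]] 0.08377042690337662 0.06042798596148264 [ 0.41116138 -0.12915132  0.06      ]
yaw 13.273753496885435
cup scene [ 0.41012671 -0.13075425  0.06      ] [[0.436, -0.086], [0.45, -0.162], [0.382, -0.18], [0.373, -0.095]]
tab top mid scene [ 0.43877878 -0.12210281  0.165     ]
base [[0.7105, 0.1366, 0.014], [0.5371, -0.1966, 0.014], [0.5844, 0.1687, 0.014]] 0.36828405423830474 0.1300842654860821 cen [ 0.62380077 -0.02999633  0.014     ] yaw -7.372485696334439
scene base corners st [-67.9 186.7] [  57.1 -175.1] [ -72.6 -180.5]
top: backwall top R,L [  -0.9 -145. ] [  4.4 157.9] lip top right/mid [ -12.  -145.4] [-10.1 -17.4]
keeper end [ -5.  -16.7] buf [-36.7 115.9] [-19.9 118.6]
scene lip top right [ -12.1 -141.8] back top right [  -2.5 -148.7] lip mid [-10.1   0.9]
```

The top and scene cameras agree. The cup is at (0.411,-0.130) with yaw about 13.3°. The stand has yaw of about -8°, and its rail is close to nominal. I'll move over the rail first for a closer wrist look.

Request:
{"api": "drive_tool", "payload": {
  "deltas": "87 20 -30 40 0;87 40 -70 80 -0.1;87 60 -110 100 -0.2;87 80 -150 100 -0.35;87 100 -195 100 -0.5;87 120 -240 100 -0.6;87 140 -280 100 -0.75;87 160 -325 100 -0.9;87 180 -365 100 -0.94;87 200 -405 100 -0.94;87 220 -445 100 -0.94;87 240 -485 100 -0.94"
}}

```text
time_s: 1.3
position: [0.4834, 0.0889, 0.3223]
tcp_rot: [[-0.229, 0.974, -0.001], [0.974, 0.229, 0.0], [0.0, -0.001, -1.0]]
force: [0.2, -0.1, 0.4]
opening: 0.998
grasp_force: 0.0
```

Request:
{"api": "drive_tool", "payload": {
  "deltas": "87 15 -45 0 0;87 25 -90 0 0;87 35 -135 0 0;87 45 -180 0 0;87 45 -180 0 0;87 45 -180 0 0;87 45 -180 0 0"
}}

```text
time_s: 2.0
position: [0.5275, -0.0882, 0.3221]
tcp_rot: [[-0.229, 0.973, -0.001], [0.973, 0.229, 0.001], [0.001, -0.001, -1.0]]
force: [0.3, 0.1, -0.7]
opening: 1.002
grasp_force: 0.0
```

Run:
```python
from rig import bot, imaging
import cv2,numpy as np
s=bot.read_state();print(s["time_s"],s["position"],np.round(s["tcp_rot"],3).tolist(),s["force"])
m=imaging.camera_model("wrist");np.save("Tw1.npy",m["T"]);print(np.round(m["T"],3).tolist(),m["fx"],m["cx"])
im=imaging.capture("wrist");cv2.imwrite("pics/w1.png",im[:,:,::-1])
```

```text
2.0 [ 0.52752297 -0.08821415  0.32212274] [[-0.229, 0.973, -0.001], [0.973, 0.229, 0.001], [0.001, -0.001, -1.0]] [ 0.32569792  0.12216925 -0.6595363 ]
[[0.973, 0.219, 0.069, 0.508], [0.23, -0.927, -0.296, -0.006], [-0.001, 0.304, -0.953, 0.484], [0.0, 0.0, 0.0, 1.0]] 289.87794931943887 320.06967855250343
```

View pics/w1.png

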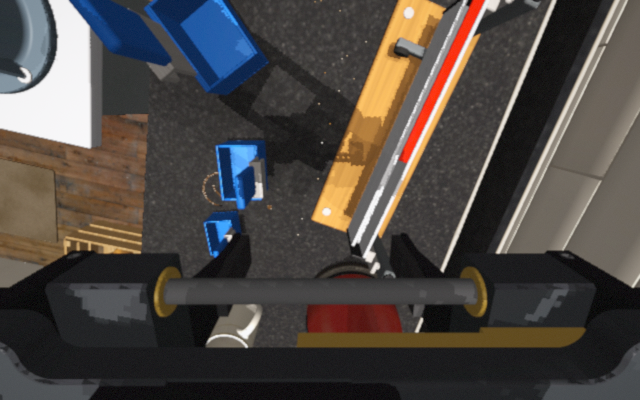

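Run:
```python
import cv2
im=cv2.imread("pics/w1.png");cv2.imwrite("pics/w1c.png",cv2.resize(im[70:260,300:500],None,fx=3,fy=3,interpolation=cv2.INTER_CUBIC))
```

```text
(no output)
```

View pics/w1c.png

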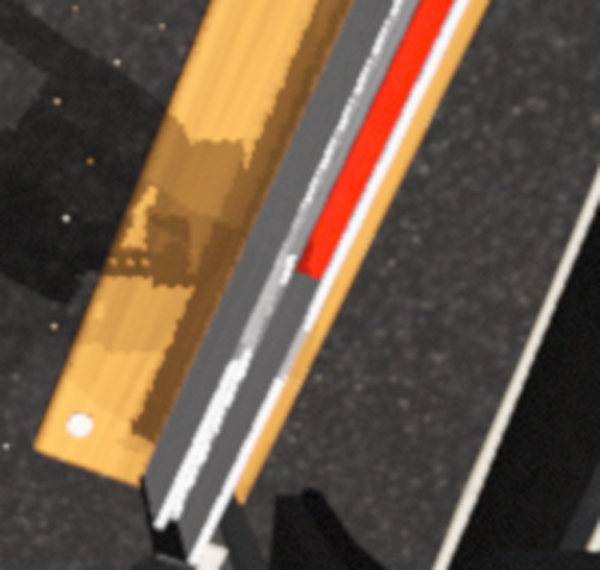

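The wrist crop shows the lip as a bright band, the back wall as a white line, and the keeper end at crop (297–322, 268–278). I'll fit a simple model to these points.

Run:
```python
from h import *
import cv2
im=cv2.imread("pics/w1.png");g=im.mean(2).astype(int)
for r in (160,175,190,200,210,220,230):print(r,340+0,g[r,340:420:1].tolist())
T=np.load("Tw1.npy")
w=lambda u,v,z:ray("wrist",((u+.5)/3-.5+300,(v+.5)/3-.5+70),z,T)
a,b=w(37,443,.014),w(215,0,.014);e=b-a;print("front edge yaw",np.degrees(np.arctan2(-e[0],e[1])),"corner",a)
print("keeper corners",w(297,268,.148),w(322,278,.148))
for z in(.120,.126,.132):
  a,b=w(154,520,z),w(390,20,z);e=b-a;print("lip",z,a,b,np.degrees(np.arctan2(-e[0],e[1])))
```

```text
160 340 [84, 82, 80, 81, 80, 78, 79, 81, 84, 87, 84, 85, 86, 86, 86, 85, 86, 86, 84, 84, 80, 81, 94, 99, 98, 95, 82, 79, 79, 76, 76, 77, 80, 83, 84, 86, 94, 103, 99, 97, 97, 97, 95, 98, 98, 100, 97, 100, 99, 106, 148, 184, 191, 184, 210, 238, 222, 149, 98, 88, 83, 84, 89, 97, 110, 107, 110, 125, 175, 222, 247, 245, 226, 189, 176, 176, 175, 167, 137, 92]
175 340 [151, 154, 159, 159, 158, 159, 158, 158, 156, 156, 158, 157, 154, 151, 150, 151, 151, 148, 146, 144, 128, 92, 83, 83, 81, 84, 85, 83, 82, 90, 100, 99, 99, 97, 96, 96, 97, 100, 99, 98, 97, 100, 105, 146, 182, 191, 186, 175, 167, 157, 130, 105, 99, 100, 99, 98, 100, 99, 99, 97, 103, 142, 205, 240, 242, 221, 184, 174, 176, 174, 160, 124, 76, 60, 62, 58, 58, 59, 63, 66]
190 340 [177, 175, 175, 176, 176, 172, 168, 167, 168, 172, 175, 173, 161, 144, 111, 86, 80, 82, 80, 82, 80, 80, 82, 94, 104, 102, 98, 95, 96, 97, 97, 99, 98, 97, 99, 104, 150, 205, 228, 230, 238, 247, 223, 150, 105, 101, 100, 100, 101, 99, 97, 97, 100, 103, 130, 170, 190, 188, 175, 163, 160, 163, 159, 139, 96, 61, 55, 57, 55, 60, 59, 61, 66, 66, 71, 73, 72, 69, 66,
[... 1220 characters left out ...]
7, 96, 97, 98, 95, 96, 96, 97, 119, 196, 239, 248, 233, 195, 169, 166, 162, 150, 122, 74, 59, 59, 63, 65, 63, 62, 65, 64, 63, 62, 58, 57, 61, 64, 65, 62, 61, 63, 58, 59, 61, 61, 59, 58, 64, 66, 67, 68, 68, 70, 69, 70, 67, 60]
front edge yaw -7.684936243241037 corner [ 0.53649912 -0.18808692  0.014     ]
keeper corners [ 0.61055879 -0.04186477  0.148     ] [ 0.62125164 -0.04336366  0.148     ]
lip 0.12 [ 0.5911395  -0.17168635  0.12      ] [0.62416746 0.05548439 0.12      ] -8.272172857126764
lip 0.126 [ 0.58977327 -0.16895186  0.126     ] [0.62225659 0.05447275 0.126     ] -8.272172857126739
lip 0.132 [ 0.58840705 -0.16621738  0.132     ] [0.62034572 0.05346111 0.132     ] -8.272172857126774
```

Run:
```python
from h import *
from scipy.optimize import least_squares
T=np.load("Tw1.npy");D=[]
for r,a,b,c in((230,357.6,364.9,374.7),(220,361.8,369.3,379.4),(210,366.5,373.8,384.2),(200,371.3,378.5,388.9),(190,376.1,383.0,394.5)):
  for u,o,h in((a,-8.5,16),(b,-4.5,16),(c,4.5,40)):D.append(("wrist",(u,r),o,h))
W=dict(wrist=1,scene=.8,top=.5)
q=lambda u,v:((u+.5)/4.5-.5+285,(v+.5)/4.5-.5+150)
t=lambda u,v:((u+.5)*1.2/5.5-.5+235,(v+.5)*1.2/5.5-.5+135)
D+=[("scene",q(354,228),-6.5,16),("scene",q(232,150),-6.5,16),("top",t(550,187),-6.5,16),("top",t(370,161),-6.5,16)]
P0=np.array([.61,-.1])
def f(p,w=True):
  y=np.radians(p[0]);n=np.array([np.cos(y),np.sin(y)])
  return np.array([((ray(c,uv,(p[2]+h)/1e3,T if c=="wrist" else None)[:2]-P0)@n*1e3-p[1]-o)*(W[c] if w else 1) for c,uv,o,h in D])
s=least_squares(f,[-8,0,110]);print(s.x);print(f(s.x,False).round(1))
y=np.radians(s.x[0]);n=np.array([np.cos(y),np.sin(y)]);l=np.array([-n[1],n[0]])
k=(ray("wrist",(400,161.5),(s.x[2]+38)/1e3,T))[:2]
print("keeper y along",(k-P0)@l*1e3)
ins=P0+n*s.x[1]/1e3+l*((k-P0)@l-.060)
print("floor mid at insertion y=-85:",ins)
g=ins-n*.0115; print("grip point there (tongue centred):",g, "-0.5 in x:",g-n*.0005)
```

```text
[ -7.66566867   0.16693053 109.8033936 ]
[-1.7  3.5 -1.6 -2.1  3.1 -1.7 -2.   2.9 -1.7 -1.8  3.  -1.8 -1.5  2.8
 -0.9 -0.4  0.8  2.7  1.9]
keeper y along 55.57764267523784
floor mid at insertion y=-85: [ 0.60957553 -0.1044051 ]
grip point there (tongue centred): [ 0.5981783  -0.10287109] -0.5 in x: [ 0.59768277 -0.10280439]
```

Run:
```python
from h import *
from scipy.optimize import least_squares
T=np.load("Tw1.npy");D=[]
for r,a,b,c in((230,357.6,364.9,374.7),(220,361.8,369.3,379.4),(210,366.5,373.8,384.2),(200,371.3,378.5,388.9),(190,376.1,383.0,394.5),(160,389.9,0,407.7)):
  for u,o,h in((a,-8.5,16),(c,4.5,40)):D.append(("wrist",(u,r),o,h))
q=lambda u,v:((u+.5)/4.5-.5+285,(v+.5)/4.5-.5+150)
D+=[("scene",q(354,228),-6.5,16),("scene",q(232,150),-6.5,16)]
P0=np.array([.61,-.1])
def f(p):
  y=np.radians(p[0]);n=np.array([np.cos(y),np.sin(y)])
  return np.array([((ray(c,uv,(p[2]+h)/1e3,T if c=="wrist" else None)[:2]-P0)@n*1e3-p[1]-o) for c,uv,o,h in D])
s=least_squares(f,[-8,0,110]);print(s.x);print(f(s.x).round(1))
y=np.radians(s.x[0]);n=np.array([np.cos(y),np.sin(y)]);l=np.array([-n[1],n[0]])
k=(ray("wrist",(400,161.5),(s.x[2]+38)/1e3,T))[:2]
ins=P0+n*s.x[1]/1e3+l*((k-P0)@l-.060)
print("floor mid at insertion",ins,"grip",ins-n*.0115,"n",n)
```

```text
[ -7.91878339  -2.25275076 112.10181302]
[ 0.3  0.2 -0.2  0.  -0.2 -0.   0.  -0.2  0.2  0.6  0.  -0.8 -0.3  0.3]
floor mid at insertion [ 0.60717901 -0.1039293 ] grip [ 0.59578867 -0.10234496] n [ 0.99046435 -0.13776926]
```

Request:
{"api": "drive_tool", "payload": {
  "deltas": "87 -45 -20 0 0;87 -89 -35 0 0;87 -89 -35 -50 0;87 -89 -35 -100 0;87 -89 -35 -130 0;87 -89 -35 -130 0;87 -89 -35 -130 0"
}}

```text
time_s: 2.75
position: [0.4396, -0.1234, 0.1931]
tcp_rot: [[-0.231, 0.973, -0.0], [0.973, 0.231, 0.0], [0.0, -0.0, -1.0]]
force: [1.0, -0.4, -0.4]
opening: 1.002
grasp_force: 0.0
```

Run:
```python
from rig import bot, imaging
import cv2,numpy as np
m=imaging.camera_model("wrist");np.save("Tw2.npy",m["T"])
im=imaging.capture("wrist");cv2.imwrite("pics/w2.png",im[:,:,::-1])
```

```text
(no output)
```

View pics/w2.png

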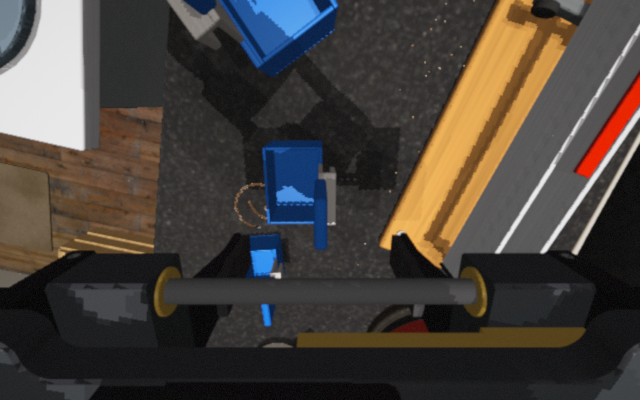

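Run:
```python
from h import *
T=np.load("Tw2.npy");w=lambda u,v,z:ray("wrist",(u,v),z,T)
c=np.array([w(263.5,142,.06),w(322,141,.06),w(267,224,.06)]);print(c);
e=c[0]-c[2];f=c[1]-c[0];n=np.linalg.norm;print(n(e),n(f),np.degrees(np.arctan2(-e[0],e[1])))
print("centre",(c[1]+c[2])/2,"tab top end",w(315,248,.165),w(327,248,.165))
```

```text
[[ 0.37278994 -0.08772492  0.06      ]
 [ 0.42972671 -0.07318393  0.06      ]
 [ 0.39193155 -0.17462751  0.06      ]]
0.08898573827975245 0.05876424847164401 12.42190928556374
centre [ 0.41082913 -0.12390572  0.06      ] tab top end [ 0.43920793 -0.1375131   0.165     ] [ 0.4476927  -0.13549872  0.165     ]
```

Request:
{"api": "drive_tool", "payload": {
  "deltas": "87 -0.5 2.5 -40 0;87 -0.5 2.5 -66 0;87 -0.5 2.5 -66 0;87 -0.5 2.5 -66 0;0 -0.5 2.5 -66 0;0 -0.5 2.5 -66 0;0 -0.5 2.5 -66 0;0 -0.5 2.5 -66 0;0 -0.5 2.5 -66 0;0 -0.5 2.5 -66 0;0 -0.5 2.5 -66 0;0 -0.5 2.5 -66 0"
}}

```text
time_s: 4.0
position: [0.4387, -0.1218, 0.1265]
tcp_rot: [[-0.229, 0.973, -0.0], [0.973, 0.229, 0.0], [0.0, -0.0, -1.0]]
force: [1.3, 0.1, -0.4]
opening: 0.358
grasp_force: 0.0
```

Request:
{"api": "drive_tool", "payload": {
  "deltas": "0 0 0 0 0;0 0 0 0 0;0 0 0 0 0;0 0 0 0 0;0 0 0 0 0;0 0 0 0 0;0 0 0 0 0"
}}

```text
time_s: 4.7
position: [0.4385, -0.1217, 0.1264]
tcp_rot: [[-0.229, 0.973, -0.001], [0.973, 0.229, 0.0], [0.0, -0.0, -1.0]]
force: [0.2, -0.0, -2.4]
opening: 0.112
grasp_force: 30.0
```

Request:
{"api": "drive_tool", "payload": {
  "deltas": "0 0 0 15 0;0 0 0 40 0;0 5 3 70 -0.05;0 25 6 85 -0.12;0 50 10 85 -0.2;0 75 13 85 -0.28;0 100 16 85 -0.34;0 115 19 85 -0.37;0 125 19 85 -0.37;0 125 19 85 -0.37;0 125 19 85 -0.37;0 125 19 85 -0.37"
}}

```text
time_s: 5.9
position: [0.5624, -0.1027, 0.2113]
tcp_rot: [[0.139, 0.99, -0.002], [0.99, -0.139, 0.001], [0.0, -0.002, -1.0]]
force: [-0.7, -1.0, -2.8]
opening: 0.11
grasp_force: 30.0
```

Run:
```python
from rig import bot, imaging
import cv2,numpy as np
s=bot.read_state();print(s["time_s"],s["position"],s["force"],s["moment"])
m=imaging.camera_model("wrist");np.save("Tw3.npy",m["T"])
im=imaging.capture("wrist");cv2.imwrite("pics/w3.png",im[:,:,::-1])
a=cv2.resize(im[50:260,240:480],None,fx=3.3,fy=2.8,interpolation=cv2.INTER_CUBIC);cv2.imwrite("pics/w3c.png",a[:,:,::-1])
```

```text
5.9 [ 0.56240685 -0.10271126  0.21125409] [-0.6792504  -1.01963532 -2.79566642] [-0.1234553   0.01164563 -0.01603232]
```

View pics/w3.png

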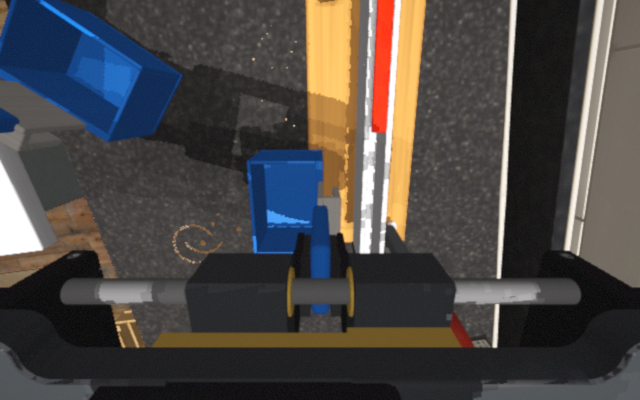

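Request:
{"api": "drive_tool", "payload": {
  "deltas": "0 10 0 0 0;0 20 0 -5 0;0 28 0 -10 0;0 33 0 -15 0;0 33 0 -18 0;0 33 0 -21 0;0 33 0 -23 0;0 33 0 -25 0;0 33 0 -27 0;0 33 0 -28 0;0 33 0 -28 0;0 33 0 -28 0"
}}

```text
time_s: 7.15
position: [0.5968, -0.1028, 0.1837]
tcp_rot: [[0.139, 0.99, 0.0], [0.99, -0.139, -0.0], [-0.0, 0.0, -1.0]]
force: [0.0, 0.3, -2.8]
opening: 0.113
grasp_force: 30.0
```

Request:
{"api": "drive_tool", "payload": {
  "deltas": "0 -1.3 0 0 0;0 -1.3 0 -1 0;0 -1.3 0 -2 0;0 -1.3 0 -3 0;0 -1.3 0 -4 0;0 -1.3 0 -5 0;0 -1.3 0 -5.5 0;0 -1.3 0 -6 0;0 -1.3 0 -6 0"
}}

```text
time_s: 8.05
position: [0.5954, -0.1028, 0.1775]
tcp_rot: [[0.139, 0.99, -0.0], [0.99, -0.139, 0.0], [0.0, -0.0, -1.0]]
force: [-0.6, 0.1, -3.7]
opening: 0.111
grasp_force: 30.0
```

Request:
{"api": "drive_tool", "payload": {
  "deltas": "0 0 0 -1 0;0 0 0 -2 0;0 0 0 -3 0;0 0 0 -3 0;0 0 0 -3 0"
}}

```text
time_s: 8.55
position: [0.5954, -0.1028, 0.1745]
tcp_rot: [[0.139, 0.99, -0.0], [0.99, -0.139, 0.0], [0.0, -0.0, -1.0]]
force: [1.4, 0.4, -3.0]
opening: 0.11
grasp_force: 30.0
```

Request:
{"api": "drive_tool", "payload": {
  "deltas": "0 0 0 -1 0;0 0 0 -2 0;0 0 0 -3 0;0 0 0 -4 0;0 0 0 -4 0;0 0 0 -4 0"
}}

```text
time_s: 9.15
position: [0.5954, -0.1028, 0.1705]
tcp_rot: [[0.139, 0.99, -0.0], [0.99, -0.139, 0.0], [-0.0, -0.0, -1.0]]
force: [0.4, -0.0, -2.3]
opening: 0.116
grasp_force: 30.0
```

Request:
{"api": "drive_tool", "payload": {
  "deltas": "0 0 0 -1 0;0 0 0 -2 0;0 0 0 -3 0;0 0 0 -3 0;0 0 0 -3 0"
}}

```text
time_s: 9.65
position: [0.5954, -0.1028, 0.1675]
tcp_rot: [[0.139, 0.99, -0.0], [0.99, -0.139, 0.0], [0.0, -0.0, -1.0]]
force: [0.2, -0.8, -3.9]
opening: 0.112
grasp_force: 30.0
```

Request:
{"api": "drive_tool", "payload": {
  "deltas": "0 0 0 -0.7 0;0 0 0 -1.4 0;0 0 0 -2 0;0 0 0 -2 0;0 0 0 -2 0"
}}

```text
time_s: 10.15
position: [0.5954, -0.1028, 0.1655]
tcp_rot: [[0.139, 0.99, -0.0], [0.99, -0.139, 0.0], [0.0, -0.0, -1.0]]
force: [-0.3, -0.3, -3.4]
opening: 0.111
grasp_force: 30.0
```

Request:
{"api": "drive_tool", "payload": {
  "deltas": "0 0 0 -0.5 0;0 0 0 -1 0;0 0 0 -1 0;0 0 0 -1 0"
}}

```text
time_s: 10.55
position: [0.5954, -0.1028, 0.1646]
tcp_rot: [[0.139, 0.99, 0.0], [0.99, -0.139, -0.0], [0.0, 0.0, -1.0]]
force: [-0.1, -0.5, -2.8]
opening: 0.115
grasp_force: 30.0
```

Request:
{"api": "drive_tool", "payload": {
  "deltas": "0 0 0 -0.5 0;0 0 0 -1 0;0 0 0 -1 0;0 0 0 -1 0"
}}

```text
time_s: 10.95
position: [0.5955, -0.1028, 0.1639]
tcp_rot: [[0.139, 0.99, 0.0], [0.99, -0.139, -0.0], [-0.0, 0.0, -1.0]]
force: [-0.7, -0.4, 0.2]
opening: 0.114
grasp_force: 30.0
```

Contact came at TCP z 0.164, as predicted, and the rail now carries the weight. Next I'll slide left along (0.138, 0.990).

Request:
{"api": "drive_tool", "payload": {
  "deltas": "0 0.4 3 0 0;0 0.8 6 0 0;0 1.4 10 0 0;0 1.9 14 0 0;0 2.5 18 0 0;0 3.0 22 0 0;0 3.6 26 0 0;0 4.1 30 0 0;0 4.1 30 0 0"
}}

```text
time_s: 11.85
position: [0.5997, -0.0719, 0.1636]
tcp_rot: [[0.138, 0.99, 0.0], [0.99, -0.138, 0.001], [0.001, 0.0, -1.0]]
force: [-0.3, -0.5, 1.3]
opening: 0.111
grasp_force: 30.0
```

Request:
{"api": "drive_tool", "payload": {
  "deltas": "0 0.7 5 0 0;0 1.4 10 0 0;0 2.1 15 0 0;0 2.8 20 0 0;0 3.4 25 0 0;0 4.1 30 0 0;0 4.8 35 0 0;0 5.5 40 0 0;0 5.5 40 0 0"
}}

```text
time_s: 12.75
position: [0.6051, -0.0316, 0.1635]
tcp_rot: [[0.138, 0.99, 0.0], [0.99, -0.138, 0.001], [0.001, -0.0, -1.0]]
force: [0.2, 0.9, 2.2]
opening: 0.111
grasp_force: 30.0
```

Request:
{"api": "drive_tool", "payload": {
  "deltas": "0 0 0 0.4 0;0 0.7 5 0.4 0;0 1.4 10 0.4 0;0 2.1 15 0.4 0;0 2.8 20 0.4 0;0 3.4 25 0.4 0;0 4.1 30 0.4 0;0 4.8 35 0.4 0;0 5.5 40 0.4 0;0 5.5 40 0.4 0"
}}

```text
time_s: 13.75
position: [0.6106, 0.0084, 0.1639]
tcp_rot: [[0.138, 0.99, 0.0], [0.99, -0.138, 0.001], [0.001, -0.0, -1.0]]
force: [-1.5, 0.9, -0.6]
opening: 0.115
grasp_force: 30.0
```

Request:
{"api": "drive_tool", "payload": {
  "deltas": "0 0.1 1 0 0;0 0.3 2 0 0;0 0.4 3 0 0;0 0.6 4 0 0;0 0.7 5 0 0;0 0.8 6 0 0;0 1 7 0 0;0 1.1 8 0 0;0 1.1 8 0 0"
}}

```text
time_s: 14.65
position: [0.6117, 0.0154, 0.1639]
tcp_rot: [[0.138, 0.99, 0.0], [0.99, -0.138, 0.0], [0.0, 0.0, -1.0]]
force: [-0.3, -1.0, 0.4]
opening: 0.112
grasp_force: 30.0
```

Run:
```python
from rig import imaging
import cv2,numpy as np
np.save("Tw4.npy",imaging.camera_model("wrist")["T"])
w=imaging.capture("wrist");t=imaging.capture("top");
a=cv2.resize(w[40:260,180:440],(520,440),interpolation=cv2.INTER_CUBIC);b=cv2.resize(t[140:210,240:300],(280,327),interpolation=cv2.INTER_CUBIC)
c=np.zeros((440,800,3),np.uint8);c[:,:520]=a;c[:327,520:]=b
cv2.imwrite("pics/b.png",c[:,:,::-1])
```

```text
(no output)
```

View pics/b.png

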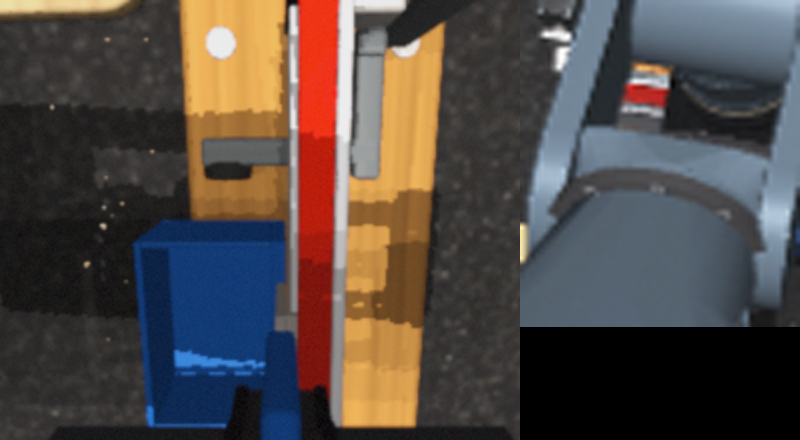

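Run:
```python
from h import *
T=np.load("Tw4.npy");n=np.array([0.99046,-.13777]);l=np.array([.13777,.99046])
for nm,u,v,z in(("rim",200,243,.097),("bottom",200,222,.037),("buf44",228,178,.044),("buf55",228,178,.055),("buf66",228,178,.066)):
  p=ray("wrist",((u+.5)/2-.5+180,(v+.5)/2-.5+40),z,T);print(nm,p.round(4),(p[:2]@l*1e3).round(1))
print("tcp+42",np.array([.6117,.0154])@l*1e3+42,T[:3,3]@np.r_[l,0])
```

```text
rim [0.5858 0.0623 0.097 ] 142.4
bottom [0.5779 0.0629 0.037 ] 141.9
buf44 [0.5958 0.0824 0.044 ] 163.7
buf55 [0.5969 0.0831 0.055 ] 164.5
buf66 [0.598  0.0837 0.066 ] 165.3
tcp+42 141.526993 0.18432374384229377
```

The caddy's left side is about 22 mm short of the black buffer face, which is at crop (228,178). I'll move 17 mm, then creep.

Request:
{"api": "drive_tool", "payload": {
  "deltas": "0 0.4 3 0 0;0 0.8 6 0 0;0 1.2 9 0 0;0 1.7 12 0 0;0 2.0 14 0 0;0 2.2 16 0 0;0 2.4 17 0 0;0 2.4 17 0 0;0 2.4 17 0 0"
}}

```text
time_s: 15.65
position: [0.614, 0.0325, 0.1639]
tcp_rot: [[0.139, 0.99, 0.0], [0.99, -0.139, 0.001], [0.001, -0.0, -1.0]]
force: [-0.9, -0.3, 0.3]
opening: 0.114
grasp_force: 30.0
```

Request:
{"api": "drive_tool", "payload": {
  "deltas": "0 0.1 0.5 0 0;0 0.1 1 0 0;0 0.2 1.5 0 0;0 0.3 2 0 0;0 0.3 2 0 0;0 0.3 2 0 0"
}}

```text
time_s: 16.25
position: [0.6143, 0.0342, 0.1639]
tcp_rot: [[0.139, 0.99, -0.0], [0.99, -0.139, 0.0], [-0.0, -0.0, -1.0]]
force: [-0.2, -2.3, 0.6]
opening: 0.114
grasp_force: 30.0
```

Request:
{"api": "drive_tool", "payload": {
  "deltas": "0 0.1 0.5 0 0;0 0.1 1 0 0;0 0.1 1 0 0;0 0.1 1 0 0"
}}

```text
time_s: 16.65
position: [0.6145, 0.0353, 0.1639]
tcp_rot: [[0.139, 0.99, 0.0], [0.99, -0.139, 0.0], [0.0, 0.0, -1.0]]
force: [-0.4, -1.6, -0.8]
opening: 0.112
grasp_force: 30.0
```

Request:
{"api": "drive_tool", "payload": {
  "deltas": "0 0.1 0.5 0 0;0 0.1 1 0 0;0 0.1 1 0 0;0 0.1 1 0 0"
}}

```text
time_s: 17.05
position: [0.6146, 0.0363, 0.164]
tcp_rot: [[0.139, 0.99, 0.0], [0.99, -0.139, 0.0], [0.0, 0.0, -1.0]]
force: [-0.4, -1.4, -0.1]
opening: 0.113
grasp_force: 30.0
```

Request:
{"api": "drive_tool", "payload": {
  "deltas": "0 0.1 0.5 0 0;0 0.1 1 0 0;0 0.1 1 0 0;0 0.1 1 0 0"
}}

```text
time_s: 17.45
position: [0.6147, 0.0369, 0.164]
tcp_rot: [[0.138, 0.99, 0.0], [0.99, -0.138, -0.001], [-0.001, 0.0, -1.0]]
force: [-0.1, -1.9, -0.1]
opening: 0.11
grasp_force: 30.0
```

Request:
{"api": "drive_tool", "payload": {
  "deltas": "0 0.1 0.5 0 0;0 0.1 1 0 0;0 0.1 1 0 0;0 0.1 1 0 0"
}}

```text
time_s: 17.85
position: [0.6148, 0.0377, 0.1641]
tcp_rot: [[0.138, 0.99, 0.0], [0.99, -0.138, -0.001], [-0.001, 0.0, -1.0]]
force: [-1.1, -3.8, 1.3]
opening: 0.115
grasp_force: 30.0
```

Request:
{"api": "drive_tool", "payload": {
  "deltas": "0 0.1 0.5 0 0;0 0.1 0.5 0 0;0 0.1 0.5 0 0;0 0.1 0.5 0 0"
}}

```text
time_s: 18.25
position: [0.615, 0.0381, 0.1642]
tcp_rot: [[0.138, 0.99, 0.0], [0.99, -0.138, -0.001], [-0.001, 0.0, -1.0]]
force: [0.6, -5.9, 1.9]
opening: 0.114
grasp_force: 30.0
```

Request:
{"api": "drive_tool", "payload": {
  "deltas": "0 -0.1 -0.7 0 0;0 -0.1 -0.7 -0.2 0;0 -0.1 -0.7 -0.2 0;0 -0.1 -0.7 -0.2 0"
}}

```text
time_s: 18.65
position: [0.6149, 0.038, 0.164]
tcp_rot: [[0.138, 0.99, 0.0], [0.99, -0.138, -0.0], [-0.0, 0.0, -1.0]]
force: [-0.0, -4.7, 2.5]
opening: 0.117
grasp_force: 30.0
```

Request:
{"api": "drive_tool", "payload": {
  "deltas": "14 0 0 0 0;20 0 0 0 0;30 0 0 0 0;40 0 0 0 0;40 0 0 0 0;40 0 0 0 0;40 0 0 0 0;40 0 0 0 0"
}}

```text
time_s: 19.45
position: [0.6148, 0.038, 0.1637]
tcp_rot: [[0.139, 0.99, 0.0], [0.99, -0.139, 0.0], [0.0, 0.0, -1.0]]
force: [-0.5, -0.6, -0.4]
opening: 0.46
grasp_force: 0.0
```

Request:
{"api": "drive_tool", "payload": {
  "deltas": "40 0 0 10 0;40 0 0 25 0;40 0 0 50 0;40 0 0 80 0;40 0 0 110 0;40 0 -20 130 0;40 -30 -60 130 0;40 -60 -100 130 0;40 -90 -140 130 0;40 -90 -140 130 0;40 -90 -140 130 0;40 -90 -140 130 0"
}}

```text
time_s: 20.65
position: [0.5255, -0.1015, 0.2944]
tcp_rot: [[0.138, 0.99, 0.002], [0.99, -0.138, 0.0], [0.0, 0.002, -1.0]]
force: [-0.3, -0.3, 0.1]
opening: 0.46
grasp_force: 0.0
```

Run:
```python
from rig import bot,imaging
import cv2,numpy as np
s=bot.read_state();print(s["time_s"],s["position"],s["force"])
w=imaging.capture("wrist");t=imaging.capture("scene")
a=cv2.resize(w[:,200:],(440,400));b=cv2.resize(t[140:240,270:400],(800-440,277),interpolation=cv2.INTER_CUBIC)
c=np.zeros((400,800,3),np.uint8);c[:,:440]=a;c[:277,440:]=b
cv2.imwrite("pics/end.png",c[:,:,::-1])
```

```text
20.65 [ 0.52548568 -0.10151446  0.29437105] [-0.26914339 -0.28667699  0.1381178 ]
```

View pics/end.png

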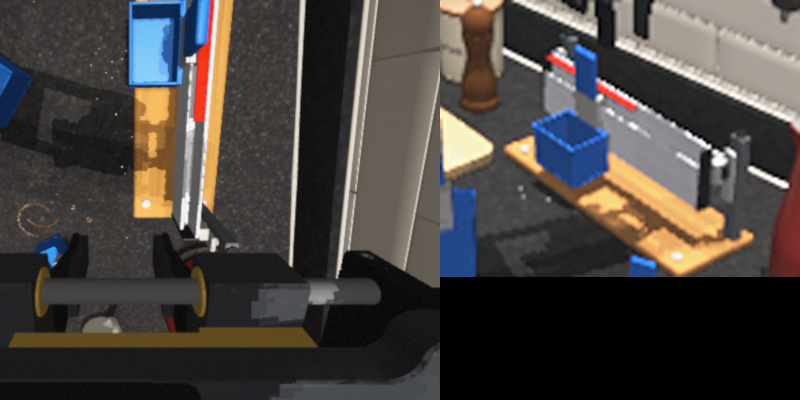

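The caddy hangs upright on the rail under the keeper (scene crop 570,150), next to the buffer, and the gripper is clear of it. I'm handing the job in.

```bash
python3 -c "
from rig import bot
print(bot.hand_in())"
```

```text
the job is handed in; nothing more can be done
None
```

The middle-sized caddy is hooked in the rail channel, slid left under the keeper until it touched the rubber buffer (about 6 N at most), and released; the job was handed in at about 21 s, with no verdict returned.

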